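# Stroke the heater's well covers shut

## Task

Shut the six open well covers on the sample heater with one gentle stroke of the fingertips: start behind cover 1 at the row's left end (seen from the heater's vented front) and follow the curved row close above the deck to its right end, folding each cover down flat in turn, and do not raise the fingers away from the row until all six are shut. Leave the jar, stopper, weight, bottles, beaker and bulb where they stand, and finish clear of everything.

Things in the scene. Friction and masses are not known exactly. Their poses are not given: they have to be found in the camera images.
- heater: dry-block sample heater, fixed: white case 240 mm deep (x), 300 mm wide (y), grey deck on top 85 mm above the table; a control hump (x 65 to 115 mm, y -130 to 130 mm) rises 39 mm above the deck along its far side. On the deck, six wells with hinged aluminium covers in a curved row. Origin: centre of its underside; x points away from its vented front, y to its left, z up
- well1 (a point): point fixed to the heater: centre of the upper face of cover 1 when shut, 97 mm above the table, 12 mm above the deck. Well 1 is at the left (+y) end, well 6 at the right; the wells lie 42 mm apart along an arc of radius 160 mm about the heater's point x = 90 mm, y = 0, bulging to the front (-x)
- well2 (a point): point fixed to the heater: centre of the upper face of cover 2 when shut, 97 mm above the table, 12 mm above the deck
- well3 (a point): point fixed to the heater: centre of the upper face of cover 3 when shut, 97 mm above the table, 12 mm above the deck
- well4 (a point): point fixed to the heater: centre of the upper face of cover 4 when shut, 97 mm above the table, 12 mm above the deck
- well5 (a point): point fixed to the heater: centre of the upper face of cover 5 when shut, 97 mm above the table, 12 mm above the deck
- well6 (a point): point fixed to the heater: centre of the upper face of cover 6 when shut, 97 mm above the table, 12 mm above the deck
- cover1 (a joint): hinge angle of cover 1 (all alike): 0 = shut (level), 1.57 = upright; starts 0.8 to 1.5. Plate 34 mm along the row, 36 across, 3 thick; its hinge lies across the row, 17 mm before the well's centre on the left (lower-numbered) side, so it folds down towards the higher numbers
- cover2 (a joint): hinge angle of cover 2, 0 = shut (level), 1.57 = upright, as for cover 1. All hinges are stiff (about 0.012 N m): a cover stays at whatever angle it is left. Pressed past level it gives softly to -0.12, but at the hinge itself it does not give
- cover3 (a joint): hinge angle of cover 3, 0 = shut (level), 1.57 = upright, as for cover 1
- cover4 (a joint): hinge angle of cover 4, 0 = shut (level), 1.57 = upright, as for cover 1
- cover5 (a joint): hinge angle of cover 5, 0 = shut (level), 1.57 = upright, as for cover 1
- cover6 (a joint): hinge angle of cover 6, 0 = shut (level), 1.57 = upright, as for cover 1
- jar: small amber jar, 34 mm wide, 48 mm tall, loose on the heater's deck inside the curve; origin at the centre of its underside
- stopper: black rubber stopper, 24 mm wide, 24 mm tall, loose on the deck's front left corner, outside the curve; origin at the centre of its underside
- weight: brass balance weight, 24 mm wide, 36 mm tall, loose on the deck inside the curve; origin at the centre of its underside
- reagent: amber bottle, 64 mm wide, 130 mm tall, loose on the table beside the heater; origin at the centre of its underside
- beaker: glass beaker, 70 mm wide, 85 mm tall, loose on the table beside the heater; origin at the centre of its underside
- bulb: red pipette bulb standing on its base, 54 mm wide, 95 mm tall, loose on the table beside the heater; origin at the centre of its underside
- solvent: small clear bottle with red cap, 44 mm wide, 85 mm tall, loose on the table beside the heater; origin at the centre of its underside

How it is judged:
By the outcome, as a careful person would: the job done as asked, in the order asked, and still so for the second after the job is handed in, with the robot touching nothing.
It also fails if it takes over 43 s, if anything falls off the work surface, if the arm or the gripper's body presses on something with over 40 N, if the wrist force passes 120 N, or if a joint passes its speed limit or range.

## Robot

A 6-joint arm with a two-finger parallel gripper is mounted at the origin on the work surface. World frame = base frame: x ahead of the robot, y to its left, z up, the work surface at z = 0. Lengths are in m, angles in degrees, forces in N, time in s.
With the tool pointing down it reaches from about 0.3 to 0.75 m from the base axis. Payload 8.5 kg.
Tool frame: the origin (TCP) lies at the very end of the fingers, on their centre line; the grasp point (between the pads) lies 19 mm behind it; z points along the fingers, y is the line along which they close (so a half turn about z gives the same grasp; the last joint's range is limited). The gripper opens to 85 mm and grips with 20 to 120 N. Pads are 22 mm wide; open, the fingers measure 114 mm over their backs; the gripper's body (76 mm by 85 mm) begins 54 mm behind the grasp point. The pads swing forward as they close: fully open they stand 13 mm farther back than shut.
Start: joints at [54.357, 21.807, 74.336, -0, 83.858, -12.336], TCP at [0.218, 0.505, 0.231] pointing down, gripper open.
Joint ranges: [-178.18, 178.18], [-50.72, 133.34], [12.68, 142.11], [-81.47, 261.47], [9.98, 163.14], [-165.26, 165.26]. Speed limits (degrees/s): [136.94, 136.94, 180, 180, 180, 180].

## Interface

Orientations are given as a 3x3 rotation matrix whose columns are the frame's x, y, z axes.
In Python, from rig import env, imaging gives the robot as it stands. The module is installed in compiled form; this text tells all that it offers.
- The arm moves only by the tool arm_command, never from a script. Its arguments are lists of equal length, an entry for each row: "turn": the turn, a rotation vector about the tool's x, y, z in units of 5 degrees (1.0 is 5 degrees), a list of three; "xyz": the shift along the tool's x, y, z in units of 50 mm (1.0 is 50 mm), a list of three; "claw": the finger opening in mm, from 0 to 85.4. A call has 1 to 12 rows; each row shifts and turns the commanded pose from where the row before left it, along the tool's axes as they then stand; what a row does not reach is not made up. A row lasts 1/10 s, in which the tool goes at most 50 mm and 8.59 degrees, less where a joint would pass 70% of its speed; a pose out of reach is approached as far as the arm can. A call is refused whole if a number of a shift passes 1 or a number of a turn 1, either way. A call with a gripper value outside its range is refused whole. The fingers move at their own pace and stop on an object; "squeeze" is the grip in N (left out, the last holds). Time passes only in rows, so rows that do not move let the fingers close. It gives the time, the measured TCP pose, the force, the opening and the grip force at its end, in the units of the state.
- env.observe(): the state, without advancing time (a new reading comes with each control period).
- imaging.get_image(name): name is "scene" or "top" or "wrist"; returns (picture, depth): 384x512x3 uint8, blue, green, red; 384x512 float32, m along the optical axis (not along the pixel's ray), 0 where there is no reading.
- imaging.camera_info(name): a dict with "camera_matrix" (3x3 intrinsics, pixels), "rvec" (rotation vector, rad) and "tvec" (3), from world to camera coordinates, as OpenCV has them. Camera axes: x right, y down, z forward; pixel columns grow to the right and rows downward; lengths in m; the calibration is good to about 2 mm. A picture is of the moment at which its call begins: read the wrist's pose just before it. camera_info takes no time and is no camera call; for the wrist camera it gives the pose at the moment of the call.
- env.close_job(): hands the job in; it is judged then, once.
The state is a dict: "time_s": time; "q": joint angles; "qvel": joint speeds; "joint_efforts": joint torques, N m; "position": TCP position; "tool_rot": TCP orientation; "ft_force": force on the tool from outside, world axes, zero at the start; "wrist_torque": the same for the moment, N m; "grip_width": finger opening in m; "gripper_force": force on a finger pad.
Only numpy, scipy, OpenCV 4.12 (cv2) and the standard library are available. Lean on these libraries where they do the work, as an engineer would, in place of code of your own. Each camera call takes 0.05 s, during which the arm holds its last target. There are 200 camera calls.

## Working session

There is one attempt and no reset: what is moved stays moved. The work goes in short steps, Python scripts to look and compute and a tool call to move; the robot and the scene stay as the last step left them, time stands still between calls to the robot, and variables do not carry over. Pictures are saved under pics/ and viewed, at most 10 in all, crops included, and the job is handed in when it is done.

Besides the shell and the picture viewer there is one more tool, called after "Call:" as a command line: name --argument value ..., lists and objects as JSON in quotes. arm_command: Moves the arm, as the interface text tells. Its arguments: {"type":"object","properties":{"turn":{"type":"array"},"xyz":{"type":"array"},"claw":{"type":"array"},"squeeze":{"type":"number"}},"required":["turn","xyz","claw"]}

```bash
mkdir -p pics; python3 - <<'E'
from rig import env, imaging
import cv2,numpy as np
s=env.observe();print(s['time_s'],s['position'],np.round(s['tool_rot'],3).tolist(),s['grip_width'])
for n in("scene","top"):
    p,d=imaging.get_image(n);cv2.imwrite(f"pics/{n}0.png",p);np.save(f"pics/{n}0.npy",d)
    i=imaging.camera_info(n);print(n,i)
E
```

```text
0.0 [0.2174263  0.50487999 0.23068998] [[-0.918, 0.396, -0.001], [0.396, 0.918, -0.001], [0.0, -0.001, -1.0]] 0.08535897081387778
scene {'camera_matrix': array([[442.99503574,   0.        , 256.41203559],
       [  0.        , 442.99503574, 191.00197216],
       [  0.        ,   0.        ,   1.        ]]), 'rvec': array([ 2.15877383,  0.74785159, -0.37397044]), 'tvec': array([-0.47622516, -0.13157433,  1.26319605])}
top {'camera_matrix': array([[446.64084503,   0.        , 258.83498105],
       [  0.        , 446.64084503, 193.47550619],
       [  0.        ,   0.        ,   1.        ]]), 'rvec': array([ 2.16243436, -2.17211952,  0.10966573]), 'tvec': array([0.05598198, 0.59882911, 1.06017312])}
```

View pics/scene0.png

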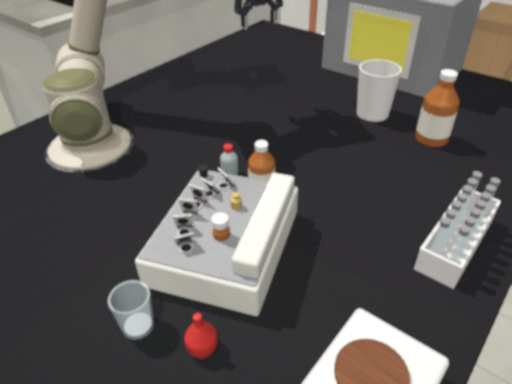

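View pics/top0.png

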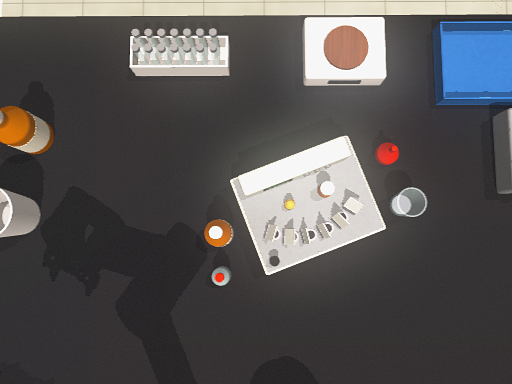

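```bash
cat > h.py <<'E'
import numpy as np,cv2
from rig import imaging
def cam(n):
    i=imaging.camera_info(n);return i['camera_matrix'],cv2.Rodrigues(i['rvec'])[0],i['tvec']
def cloud(d,c):
    K,R,t=c;v,u=np.mgrid[:384,:512]
    p=np.stack([(u-K[0,2])/K[0,0]*d,(v-K[1,2])/K[1,1]*d,d],-1)
    return (p-t)@R
def ray(u,v,z,c):
    K,R,t=c;r=R.T@np.array([(u-K[0,2])/K[0,0],(v-K[1,2])/K[1,1],1]);o=-R.T@t
    return o+r*(z-o[2])/r[2]
def proj(P,c):
    K,R,t=c;return cv2.projectPoints(np.float64(P).reshape(-1,3),cv2.Rodrigues(R)[0],t,K,None)[0][:,0]
E
python3 - <<'E'
from h import *
for n,box in(("top",(225,390,130,280)),("scene",(135,305,165,325))):
    c=cam(n);P=cloud(np.load(f"pics/{n}0.npy"),c);u0,u1,v0,v1=box
    Q=P[v0:v1,u0:u1].reshape(-1,3);D=Q[(abs(Q[:,2]-.085)<.006)]
    print(n,len(D),np.median(D[:,2]),cv2.minAreaRect(D[:,:2].astype(np.float32)))
    T=Q[(Q[:,2]>.07)&(Q[:,2]<.14)];print(cv2.minAreaRect(T[:,:2].astype(np.float32)))
    H=Q[abs(Q[:,2]-.124)<.004];print('hump',np.median(H[:,2]),cv2.minAreaRect(H[:,:2].astype(np.float32)))
c=cam("top")
for u,v,z in((385,228,.085),(268,274,.085),(232,180,.085),(348,136,.12)):print(ray(u,v,z,c))
p=cv2.imread("pics/top0.png")[125:280,225:395];cv2.imwrite("pics/c1.png",cv2.resize(p,None,fx=4.5,fy=3.8*4.5/3.8*1.0 if 0 else 3.8,interpolation=3))
E
```

```text
top 8775 0.08432048091753688 ((0.5721397399902344, -0.06687372922897339), (0.2367246150970459, 0.4366939663887024), 20.750141143798828)
((0.5733972787857056, -0.06814128160476685), (0.23991355299949646, 0.44004395604133606), 20.900949478149414)
hump 0.12309026994520925 ((0.5827629566192627, -0.053851351141929626), (0.20129498839378357, 0.25795063376426697), 21.354448318481445)
scene 7457 0.08260489736511392 ((0.5821487903594971, -0.07986822724342346), (0.23423448204994202, 0.4575496315956116), 21.077552795410156)
((0.579393744468689, -0.07512113451957703), (0.23966826498508453, 0.4700380563735962), 20.691755294799805)
hump 0.12163473140789617 ((0.5861315131187439, -0.05756393074989319), (0.20231710374355316, 0.2561819851398468), 21.827634811401367)
[ 0.51225405 -0.23683799  0.085     ]
[0.40888659 0.03311179 0.085     ]
[0.6253205  0.11556674 0.085     ]
[ 0.72020429 -0.15003288  0.12      ]
```

View pics/c1.png

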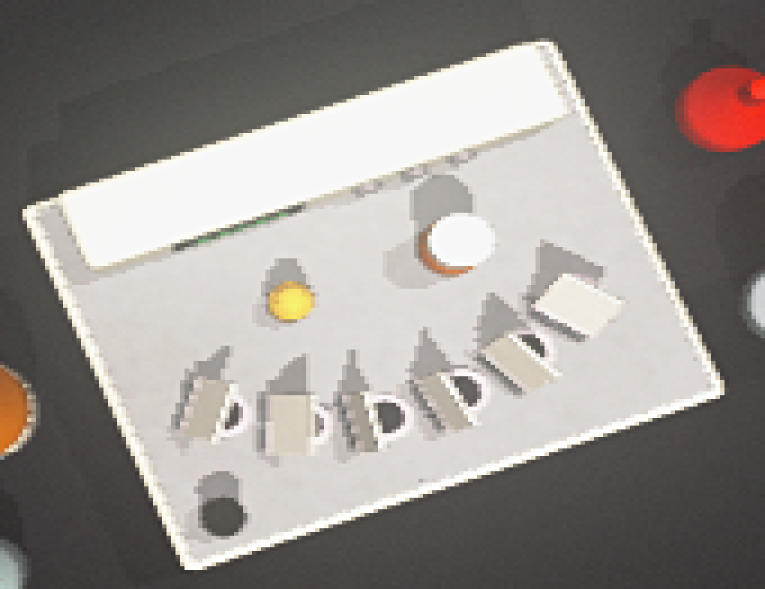

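```bash
python3 - <<'E'
from h import *
from scipy.optimize import least_squares
c=cam("top")
px=[(266.1,275),(385.4,227.1),(230.6,179.7),(347.7,135.5)]
W=np.array([ray(u-.5+.0,v-.5,.085,c) for u,v in px])
M=np.array([(-.12,.15),(-.12,-.15),(.12,.15),(.12,-.15)])
def T(q,m):
    a=q[2];R=np.array([[np.cos(a),-np.sin(a)],[np.sin(a),np.cos(a)]]);return np.asarray(m)@R.T+q[:2]
r=least_squares(lambda q:(T(q,M)-W[:,:2]).ravel(),[.57,-.06,.36]);q=r.x;print(q[:2],np.degrees(q[2]),np.round(r.fun*1000,1))
# depth-based: heater pts only, both cams
for n in("top","scene"):
    P=cloud(np.load(f"pics/{n}0.npy"),cam(n)).reshape(-1,3)
    m=(P[:,2]>.076)&(P[:,2]<.13);P=P[m]
    l=(P[:,:2]-q[:2])@np.array([[np.cos(q[2]),-np.sin(q[2])],[np.sin(q[2]),np.cos(q[2])]])
    l=l[(abs(l[:,0])<.14)&(abs(l[:,1])<.165)]
    print(n,cv2.minAreaRect((l*1000).astype(np.float32)),np.percentile(l,[.5,99.5],axis=0))
# overlay
img=cv2.resize(cv2.imread("pics/top0.png"),None,fx=4,fy=4,interpolation=3)
da=2*np.arcsin(.021/.16)
for k in range(6):
    b=(2.5-k)*da;w=np.array([.09-.16*np.cos(b),.16*np.sin(b)])
    g=T(q,w);print(k+1,w,np.round(g,4))
    tng=np.array([-np.sin(b),-np.cos(b)]) # toward higher
    nn=np.array([np.cos(b),-np.sin(b)])
    pts=[T(q,w+tng*s*.017+nn*e*.018) for s,e in((-1,-1),(1,-1),(1,1),(-1,1))]
    pp=proj([[*p,.097] for p in pts],c);cv2.polylines(img,[np.int32((pp+.5)*4)],True,(0,0,255) if k else (255,0,0),1)
cv2.imwrite("pics/ov.png",img[500:1100,900:1600])
E
```

```text
[ 0.57032362 -0.058352  ] 20.816059966662127 [-2.9  0.6 -4.  -4.5  2.   4.5  5.  -0.6]
top ((-0.463226318359375, 0.0424041748046875), (239.1056365966797, 299.2237854003906), 0.22495628893375397) [[-0.11803207 -0.14682358]
 [ 0.11334365  0.14755159]]
scene ((2.2524185180664062, -4.2449798583984375), (238.20010375976562, 299.0148010253906), 0.2949240803718567) [[-0.11214715 -0.15059752]
 [ 0.11946662  0.13681009]]
1 [-0.03658013  0.09786455] [0.5014 0.0201]
2 [-0.05768626  0.06155297] [ 0.4945 -0.0213]
3 [-0.06861589  0.021     ] [ 0.4987 -0.0631]
4 [-0.06861589 -0.021     ] [ 0.5136 -0.1024]
5 [-0.05768626 -0.06155297] [ 0.5383 -0.1364]
6 [-0.03658013 -0.09786455] [ 0.5709 -0.1628]
```

View pics/ov.png

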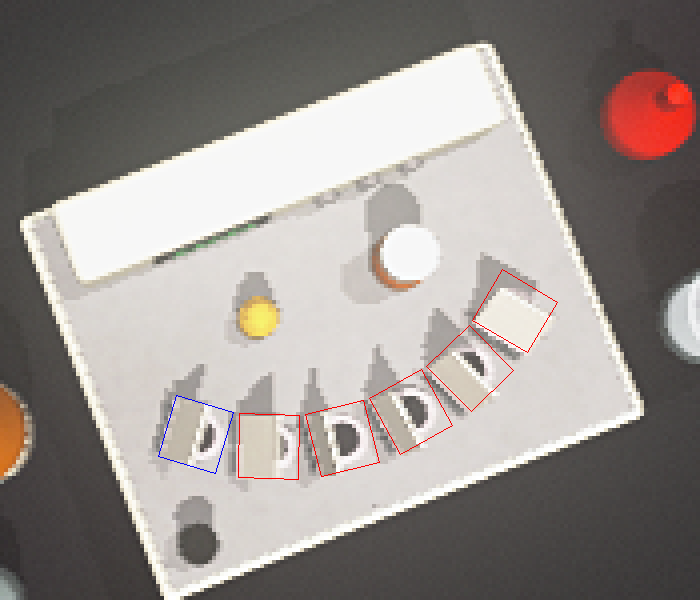

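The pictures agree: the heater yaw is about 20.8°. Cover 1 is at the left (overlay px 196,435) and cover 6 at the right (515,310). The jar and the weight stand inside the curve, and the stopper is at the front left. I'll go above the start point first.

Call:
arm_command --turn '[[0,0,0],[0,0,0],[0,0,0],[0,0,0],[0,0,0],[0,0,0],[0,0,0],[0,0,0],[0,0,0],[0,0,0],[0,0,0],[0,0,0]]' --xyz '[[-0.755,-0.4875,0],[-0.755,-0.4875,0],[-0.755,-0.4875,0],[-0.755,-0.4875,0],[-0.755,-0.4875,0],[-0.755,-0.4875,0],[-0.755,-0.4875,0],[-0.755,-0.4875,0],[-0.755,-0.4875,0],[-0.755,-0.4875,0],[-0.755,-0.4875,0],[-0.755,-0.4875,0]]' --claw '[0,0,0,0,0,0,0,0,0,0,0,0]'

```text
time_s: 1.3
position: [0.5185, 0.0554, 0.2311]
tool_rot: [[-0.918, 0.396, -0.001], [0.396, 0.918, 0.0], [0.001, -0.0, -1.0]]
ft_force: [0.3, 0.6, 0.7]
grip_width: 0.0001
gripper_force: 0.0
```

Call:
arm_command --turn '[[0,0,0.98],[0,0,0.98],[0,0,0.98],[0,0,0.98],[0,0,0.98],[0,0,0.98],[0,0,0.98],[0,0,0.98],[0,0,0.98],[0,0,0.98]]' --xyz '[[0,0,0],[0,0,0],[0,0,0],[0,0,0],[0,0,0],[0,0,0],[0,0,0],[0,0,0],[0,0,0],[0,0,0]]' --claw '[0,0,0,0,0,0,0,0,0,0]'

```text
time_s: 2.3
position: [0.5177, 0.0573, 0.231]
tool_rot: [[-0.301, 0.954, -0.001], [0.954, 0.301, 0.0], [0.0, -0.001, -1.0]]
ft_force: [1.1, -1.1, -0.8]
grip_width: 0.0001
gripper_force: 0.0
```

Call:
arm_command --turn '[[0,0,0.98],[0,0,0.98],[0,0,0.98],[0,0,0.98],[0,0,0.98],[0,0,0.98],[0,0,0.98],[0,0,0.98],[0,0,0.98],[0,0,0.98],[0,0,0]]' --xyz '[[0,0,0],[0,0,0],[0,0,0],[0,0,0],[0,0,0],[0,0,0],[0,0,0],[0,0,0],[0,0,0],[0,0,0],[0,0,0]]' --claw '[0,0,0,0,0,0,0,0,0,0,0]'

```text
time_s: 3.4
position: [0.5177, 0.0573, 0.231]
tool_rot: [[0.52, 0.854, -0.001], [0.854, -0.52, 0.0], [-0.0, -0.001, -1.0]]
ft_force: [0.0, -1.4, 0.7]
grip_width: 0.0
gripper_force: 0.0
```

```bash
cat >> h.py <<'E'
Q=np.array([.5703,-.0584,np.radians(20.8)])
def T(m,q=Q):
    a=q[2];R=np.array([[np.cos(a),-np.sin(a)],[np.sin(a),np.cos(a)]]);return np.asarray(m)@R.T+q[:2]
DA=2*np.arcsin(.021/.16)
def wells(q=Q):
    o=[]
    for k in range(6):
        b=(2.5-k)*DA;w=np.array([.09-.16*np.cos(b),.16*np.sin(b)])
        t=np.array([-np.sin(b),-np.cos(b)]);n=np.array([np.cos(b),-np.sin(b)])
        o.append([[*T(w+t*s*.017+n*e*.018,q),.097] for s,e in((-1,-1),(1,-1),(1,1),(-1,1))])
    return np.array(o)
E
python3 - <<'E'
from h import *
from rig import env
s=env.observe();print(s['time_s'],s['position'],np.round(s['tool_rot'],3).tolist(),s['grip_width'],s['ft_force'],np.round(s['q'],1))
c=cam("wrist");p,d=imaging.get_image("wrist");np.save("pics/w1.npy",d)
img=cv2.resize(p,None,fx=1.5,fy=1.5)
for w in wells():cv2.polylines(img,[np.int32((proj(w,c)+.5)*1.5)],True,(0,0,255),1)
cv2.imwrite("pics/w1.png",img)
E
```

```text
3.4 [0.51774069 0.05725603 0.23102143] [[0.52, 0.854, -0.001], [0.854, -0.52, 0.0], [-0.0, -0.001, -1.0]] 6.790308280105451e-06 [ 0.04444108 -1.41064536  0.65291577] [-6.7 18.9 78.9 -0.  82.2 24.6]
```

View pics/w1.png

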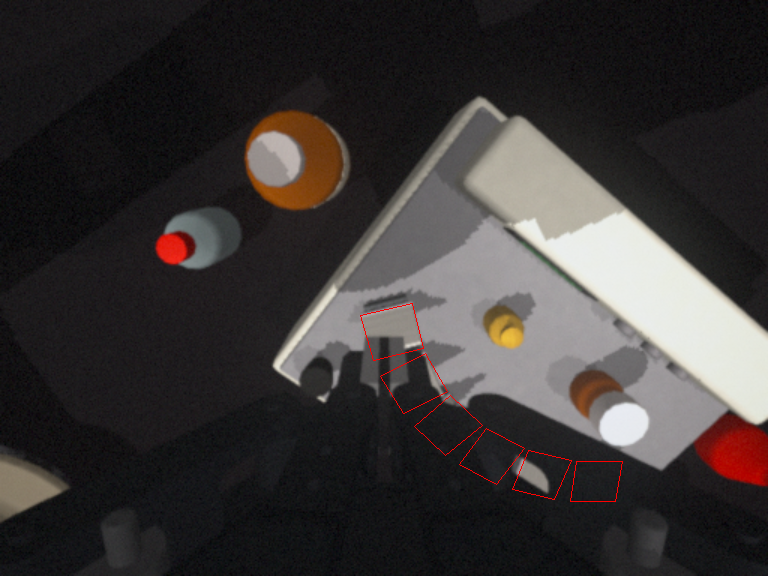

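The wrist view shows cover 1's hinge edge at about (360,315)–(413,303), on the predicted outline. The case corners at (276,366) and (480,98) give a numerical check.

```bash
python3 - <<'E'
from h import *
c=cam("wrist")
for m in((-.12,.15),(.12,.15)):
    w=T(m);print(m,w,proj([*w,.085],c)*1.5)
for u,v in((276,366),(480,98)):print(ray(u/1.5-.5,v/1.5-.5,.085,c))
P=cloud(np.load("pics/w1.npy"),c);a=P[:,:,2]
for u,v in((420,200),(460,270),(390,325),(385,340)):print(u,v,P[int(v/1.5),int(u/1.5)])
b=2.5*DA+.25
w=T([.09-.16*np.cos(b),.16*np.sin(b)]);print('start',w,'heading',np.degrees(np.arctan2(-np.cos(b),-np.sin(b)))+20.8)
E
```

```text
(-0.12, 0.15) [0.40485487 0.03921102] [[264.2764801  368.82322452]]
(0.12, 0.15) [0.62921304 0.12443669] [[482.37610515  87.87003255]]
[0.41334588 0.03740544 0.085     ]
[0.62506473 0.12069437 0.085     ]
420 200 [0.56275114 0.08559929 0.08354031]
460 270 [0.56196094 0.0305481  0.08424043]
390 325 [0.50529614 0.0288399  0.1078332 ]
385 340 [0.52360346 0.06680064 0.23762425]
start [0.51762393 0.056523  ] heading -121.23309986725063
```

Call:
arm_command --turn '[[0,0,0],[0,0,0],[0,0,0],[0,0,0],[0,0,0],[0,0,0],[0,0,0],[0,0,0]]' --xyz '[[0,0,0.6],[0,0,0.6],[0,0,0.6],[0,0,0.5],[0,0,0.2],[0,0,0.1],[0,0,0.045],[0,0,0]]' --claw '[0,0,0,0,0,0,0,0]'

```text
time_s: 4.25
position: [0.5183, 0.0572, 0.0998]
tool_rot: [[0.519, 0.855, 0.001], [0.855, -0.519, -0.0], [0.001, 0.001, -1.0]]
ft_force: [-0.4, -0.0, -0.4]
grip_width: -0.0001
gripper_force: 0.0
```

Call:
arm_command --turn '[[0,0,-0.18],[0,0,-0.18],[0,0,-0.18],[0,0,-0.18],[0,0,-0.18],[0,0,-0.18],[0,0,-0.18],[0,0,-0.18]]' --xyz '[[-0.05,0,0],[-0.05,0,0],[-0.05,0,0],[-0.05,0,0],[-0.05,0,0],[-0.05,0,0],[-0.05,0,0],[-0.05,0,0]]' --claw '[0,0,0,0,0,0,0,0]'

```text
time_s: 5.05
position: [0.5086, 0.0397, 0.0992]
tool_rot: [[0.407, 0.913, 0.001], [0.913, -0.407, 0.001], [0.001, 0.0, -1.0]]
ft_force: [1.7, 3.1, 1.1]
grip_width: -0.0
gripper_force: 1.3
```

Call:
arm_command --turn '[[0,0,-0.18],[0,0,-0.18],[0,0,-0.18],[0,0,-0.18],[0,0,-0.18],[0,0,-0.18],[0,0,-0.18],[0,0,-0.18]]' --xyz '[[-0.05,0,0.005],[-0.05,0,0.005],[-0.05,0,0.005],[-0.05,0,0],[-0.05,0,0],[-0.05,0,0],[-0.05,0,0],[-0.05,0,0]]' --claw '[0,0,0,0,0,0,0,0]'

```text
time_s: 5.85
position: [0.5012, 0.0207, 0.0983]
tool_rot: [[0.29, 0.957, -0.0], [0.957, -0.29, -0.0], [-0.0, -0.0, -1.0]]
ft_force: [0.6, 0.0, 0.7]
grip_width: -0.0004
gripper_force: 0.2
```

```bash
cat >> h.py <<'E'
def where():
    from rig import env
    s=env.observe();p=s['position'];a=Q[2]
    l=np.array([[np.cos(a),np.sin(a)],[-np.sin(a),np.cos(a)]])@(p[:2]-Q[:2])
    b=np.arctan2(l[1],.09-l[0]);r=np.hypot(l[1],.09-l[0])
    h=np.degrees(np.arctan2(-s['tool_rot'][1][0],-s['tool_rot'][0][0]))
    print('t',s['time_s'],'s from well1 mm',round((2.5*DA-b)*160,1),'r',round(r*1000,1),'z',round(p[2]*1000,1),'heading err',round(h-(np.degrees(-np.pi/2-b)+20.8),2),s['ft_force'],np.round(s['q'],0))
E
python3 -c "
from h import *;where()"
```

```text
t 5.85 s from well1 mm -0.5 r 160.3 z 98.3 heading err 0.26 [0.57123082 0.03794124 0.68635215] [-11.  25.  93.  -0.  61.   6.]
```

Call:
arm_command --turn '[[0,0,-0.18],[0,0,-0.18],[0,0,-0.18],[0,0,-0.18],[0,0,-0.18],[0,0,-0.18],[0,0,-0.18],[0,0,-0.18]]' --xyz '[[-0.05,0,0.003],[-0.05,0,0.003],[-0.05,0,0.003],[-0.05,0,0],[-0.05,0,0],[-0.05,0,0],[-0.05,0,0],[-0.05,0,0]]' --claw '[0,0,0,0,0,0,0,0]'

```text
time_s: 6.65
position: [0.4965, 0.0018, 0.0979]
tool_rot: [[0.167, 0.986, 0.0], [0.986, -0.167, 0.001], [0.001, -0.0, -1.0]]
ft_force: [-0.1, 4.7, 0.9]
grip_width: 0.0001
gripper_force: 2.1
```

```bash
python3 - <<'E'
from h import *
where()
p,d=imaging.get_image("wrist");c=cam("wrist");np.save("pics/w2.npy",d)
p2,d2=imaging.get_image("scene")
K=np.hstack([cv2.resize(p,(400,300)),cv2.resize(p2[150:270,140:300],(400,300),interpolation=3)])
cv2.imwrite("pics/w2.png",K)
P=cloud(d,c)
w=wells()[0].mean(0);u,v=proj(w,c)[0];print(u,v)
# nearby cloud points in cover 1
q=wells()[0];t=(q[1]-q[0])/.034;n=(q[3]-q[0])/.036
X=P.reshape(-1,3)-w;m=(abs(X@t)<.014)&(abs(X@n)<.015)&(abs(X[:,2])<.02)
X=X[m];print(len(X));
if len(X)>20:print(np.polyfit(X@t,X[:,2],1))
E
```

```text
t 6.65 s from well1 mm 18.9 r 160.4 z 97.9 heading err 0.49 [-0.12345291  4.65998646  0.86070401] [-14.  25.  94.   0.  61.  -4.]
259.2037944346049 206.52100426919066
3320
[0.33682623 0.0016154 ]
```

View pics/w2.png

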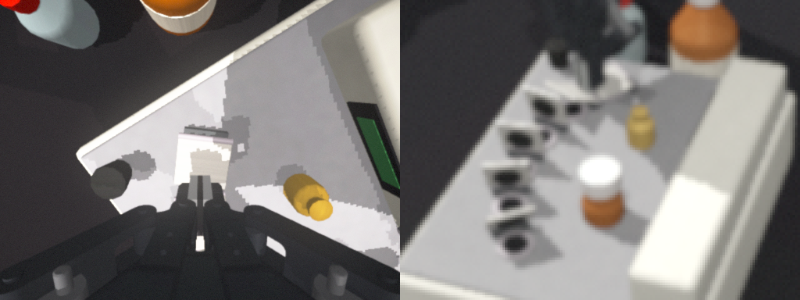

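Cover 1 lies flat behind the fingers (wrist view around 203,155), and cover 2 is being touched at under 5 N. I'll continue.

Call:
arm_command --turn '[[0,0,-0.17],[0,0,-0.17],[0,0,-0.17],[0,0,-0.17],[0,0,-0.17],[0,0,-0.17],[0,0,-0.17],[0,0,-0.17],[0,0,-0.17],[0,0,-0.17],[0,0,-0.17],[0,0,-0.17]]' --xyz '[[-0.05,0,0],[-0.05,0,0],[-0.05,0,0],[-0.05,0,0],[-0.05,0,0],[-0.05,0,0],[-0.05,0,0],[-0.05,0,0],[-0.05,0,0],[-0.05,0,0],[-0.05,0,0],[-0.05,0,0]]' --claw '[0,0,0,0,0,0,0,0,0,0,0,0]'

```text
time_s: 7.95
position: [0.4939, -0.0285, 0.0979]
tool_rot: [[-0.01, 1.0, -0.0], [1.0, 0.01, -0.0], [-0.0, -0.0, -1.0]]
ft_force: [0.2, 0.0, -0.2]
grip_width: -0.0001
gripper_force: 0.2
```

```bash
python3 -c "
from h import *;where()"
```

```text
t 7.95 s from well1 mm 49.3 r 160.5 z 97.9 heading err -0.18 [ 0.16414755  0.02757041 -0.1822387 ] [-17.  25.  95.  -0.  61. -18.]
```

Call:
arm_command --turn '[[0,0,-0.18],[0,0,-0.18],[0,0,-0.18],[0,0,-0.18],[0,0,-0.18],[0,0,-0.18],[0,0,-0.18],[0,0,-0.18],[0,0,-0.18],[0,0,-0.18],[0,0,-0.18],[0,0,-0.18]]' --xyz '[[-0.05,0,0],[-0.05,0,0],[-0.05,0,0],[-0.05,0,0],[-0.05,0,0],[-0.05,0,0],[-0.05,0,0],[-0.05,0,0],[-0.05,0,0],[-0.05,0,0],[-0.05,0,0],[-0.05,0,0]]' --claw '[0,0,0,0,0,0,0,0,0,0,0,0]'

```text
time_s: 9.15
position: [0.4968, -0.0584, 0.0979]
tool_rot: [[-0.197, 0.98, 0.0], [0.98, 0.197, -0.0], [-0.0, -0.0, -1.0]]
ft_force: [-0.4, 1.7, 0.9]
grip_width: -0.0002
gripper_force: 0.2
```

Call:
arm_command --turn '[[0,0,-0.18],[0,0,-0.18],[0,0,-0.18],[0,0,-0.18],[0,0,-0.18],[0,0,-0.18],[0,0,-0.18],[0,0,-0.18],[0,0,-0.18],[0,0,-0.18],[0,0,-0.18],[0,0,-0.18]]' --xyz '[[-0.05,0,0],[-0.05,0,0],[-0.05,0,0],[-0.05,0,0],[-0.05,0,0],[-0.05,0,0],[-0.05,0,0],[-0.05,0,0],[-0.05,0,0],[-0.05,0,0],[-0.05,0,0],[-0.05,0,0]]' --claw '[0,0,0,0,0,0,0,0,0,0,0,0]'

```text
time_s: 10.35
position: [0.5053, -0.0872, 0.098]
tool_rot: [[-0.377, 0.926, 0.0], [0.926, 0.377, -0.0], [-0.0, 0.0, -1.0]]
ft_force: [0.0, 1.5, 0.3]
grip_width: 0.0003
gripper_force: 0.7
```

```bash
python3 -c "
from h import *;where()"
```

```text
t 10.35 s from well1 mm 109.1 r 161.0 z 98.0 heading err 0.02 [0.03224439 1.47051961 0.31902947] [-23.  26.  92.  -0.  62. -45.]
```

Call:
arm_command --turn '[[0,0,-0.18],[0,0,-0.18],[0,0,-0.18],[0,0,-0.18],[0,0,-0.18],[0,0,-0.18],[0,0,-0.18],[0,0,-0.18],[0,0,-0.18],[0,0,-0.18],[0,0,-0.18],[0,0,-0.18]]' --xyz '[[-0.05,0,0],[-0.05,0,0],[-0.05,0,0],[-0.05,0,0],[-0.05,0,0],[-0.05,0,0],[-0.05,0,0],[-0.05,0,0],[-0.05,0,0],[-0.05,0,0],[-0.05,0,0],[-0.05,0,0]]' --claw '[0,0,0,0,0,0,0,0,0,0,0,0]'

```text
time_s: 11.55
position: [0.5189, -0.1138, 0.0979]
tool_rot: [[-0.544, 0.839, 0.0], [0.839, 0.544, -0.0], [-0.0, -0.0, -1.0]]
ft_force: [0.2, -0.3, 0.1]
grip_width: 0.0001
gripper_force: 0.1
```

Call:
arm_command --turn '[[0,0,-0.18],[0,0,-0.18],[0,0,-0.18],[0,0,-0.18],[0,0,-0.18],[0,0,-0.18],[0,0,-0.18],[0,0,-0.18],[0,0,-0.18],[0,0,-0.18],[0,0,-0.18],[0,0,-0.18]]' --xyz '[[-0.05,0,0],[-0.05,0,0],[-0.05,0,0],[-0.05,0,0],[-0.05,0,0],[-0.05,0,0],[-0.05,0,0],[-0.05,0,0],[-0.05,0,0],[-0.05,0,0],[-0.05,0,0],[-0.05,0,0]]' --claw '[0,0,0,0,0,0,0,0,0,0,0,0]'

```text
time_s: 12.75
position: [0.5374, -0.1374, 0.0979]
tool_rot: [[-0.692, 0.722, 0.0], [0.722, 0.692, -0.0], [-0.0, 0.0, -1.0]]
ft_force: [0.0, 0.6, 0.8]
grip_width: 0.0003
gripper_force: 0.2
```

```bash
python3 -c "
from h import *;where()"
```

```text
t 12.75 s from well1 mm 168.6 r 161.3 z 97.9 heading err 0.29 [0.03307199 0.64609792 0.75999707] [-27.  30.  85.  -0.  65. -70.]
```

Call:
arm_command --turn '[[0,0,-0.18],[0,0,-0.18],[0,0,-0.18],[0,0,-0.18],[0,0,-0.18],[0,0,-0.18],[0,0,-0.18],[0,0,-0.18],[0,0,-0.18],[0,0,-0.18],[0,0,-0.18],[0,0,-0.18]]' --xyz '[[-0.05,0,0],[-0.05,0,0],[-0.05,0,0],[-0.05,0,0],[-0.05,0,0],[-0.05,0,0],[-0.05,0,0],[-0.05,0,0],[-0.05,0,0],[-0.05,0,0],[-0.05,0,0],[-0.05,0,0]]' --claw '[0,0,0,0,0,0,0,0,0,0,0,0]'

```text
time_s: 13.95
position: [0.56, -0.1573, 0.0979]
tool_rot: [[-0.815, 0.58, 0.001], [0.58, 0.815, -0.0], [-0.001, 0.0, -1.0]]
ft_force: [-0.6, 1.0, 1.0]
grip_width: 0.0
gripper_force: 0.4
```

Call:
arm_command --turn '[[0,0,-0.18],[0,0,-0.18],[0,0,-0.18],[0,0,-0.18],[0,0,-0.18],[0,0,-0.18],[0,0,-0.18],[0,0,-0.18],[0,0,-0.18],[0,0,0]]' --xyz '[[-0.05,0,0],[-0.05,0,0],[-0.05,0,0],[-0.05,0,0],[-0.05,0,0],[-0.05,0,0],[-0.05,0,0],[-0.05,0,0],[-0.05,0,0],[0,0,0]]' --claw '[0,0,0,0,0,0,0,0,0,0]'

```text
time_s: 14.95
position: [0.579, -0.1691, 0.0978]
tool_rot: [[-0.888, 0.46, 0.0], [0.46, 0.888, -0.0], [-0.0, -0.0, -1.0]]
ft_force: [0.2, 0.2, 0.2]
grip_width: 0.0002
gripper_force: 0.1
```

```bash
python3 - <<'E'
from h import *
where()
p,d=imaging.get_image("wrist");c=cam("wrist");np.save("pics/w3.npy",d)
p2,d2=imaging.get_image("scene")
K=np.hstack([cv2.resize(p,(400,300)),cv2.resize(p2[150:270,140:300],(400,300),interpolation=3)])
cv2.imwrite("pics/w3.png",K)
for n,dd in(("wrist",d),("scene",d2)):
  P=cloud(dd,cam(n))
  for k,q in enumerate(wells()):
    w=q.mean(0);t=(q[1]-q[0])/.034;nn=(q[3]-q[0])/.036
    X=P.reshape(-1,3)-w;X=X[(abs(X@t)<.013)&(abs(X@nn)<.013)&(abs(X[:,2])<.012)]
    if len(X)>15:print(n,k+1,len(X),np.round(np.polyfit(X@t,X[:,2],1),4))
E
```

```text
t 14.95 s from well1 mm 220.8 r 161.4 z 97.8 heading err 0.48 [0.24932676 0.18300909 0.15927317] [-28.  34.  77.  -0.  69. -90.]
wrist 3 969 [ 0.0288 -0.0004]
wrist 4 3423 [ 0.0164 -0.0004]
wrist 5 2766 [ 0.0152 -0.0005]
wrist 6 1660 [0.2618 0.0019]
scene 1 85 [ 0.0051 -0.0027]
scene 2 93 [ 0.0063 -0.0025]
```

View pics/w3.png

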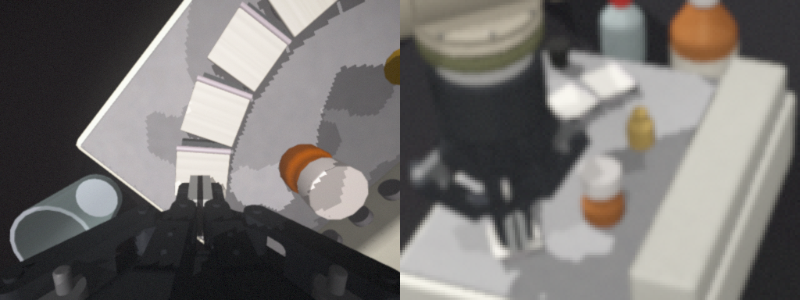

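All covers lie flat (slopes under 0.03 rad), with the fingers still on cover 6. Now a straight lift.

Call:
arm_command --turn '[[0,0,0],[0,0,0],[0,0,0],[0,0,0],[0,0,0],[0,0,0],[0,0,0],[0,0,0],[0,0,0]]' --xyz '[[0,0,-0.1],[0,0,-0.3],[0,0,-0.6],[0,0,-0.6],[0,0,-0.6],[0,0,-0.6],[0,0,-0.3],[0,0,0],[0,0,0]]' --claw '[0,0,0,0,0,0,0,0,0]'

```text
time_s: 15.95
position: [0.5784, -0.1688, 0.2523]
tool_rot: [[-0.888, 0.46, -0.001], [0.46, 0.888, 0.0], [0.001, -0.0, -1.0]]
ft_force: [0.5, 0.5, -1.2]
grip_width: 0.0001
gripper_force: 0.0
```

```bash
python3 - <<'E'
from h import *
where()
p,d=imaging.get_image("wrist");p2,d2=imaging.get_image("scene");p3,_=imaging.get_image("top")
K=np.hstack([cv2.resize(p,(400,300)),cv2.resize(p2[150:270,140:300],(400,300),interpolation=3)])
K=np.vstack([K,np.hstack([cv2.resize(p3[125:281,205:413],(400,300),interpolation=3),cv2.resize(cv2.imread("pics/top0.png")[125:281,205:413],(400,300),interpolation=3)])])
cv2.imwrite("pics/w4.png",K)
for n,dd in(("wrist",d),("scene",d2)):
  P=cloud(dd,cam(n))
  for k,q in enumerate(wells()):
    w=q.mean(0);t=(q[1]-q[0])/.034;nn=(q[3]-q[0])/.036
    X=P.reshape(-1,3)-w;X=X[(abs(X@t)<.013)&(abs(X@nn)<.013)&(abs(X[:,2])<.012)]
    if len(X)>15:print(n,k+1,len(X),np.round(np.polyfit(X@t,X[:,2],1),4))
E
```

```text
t 15.95 s from well1 mm 220.1 r 161.3 z 252.3 heading err 0.69 [ 0.46478926  0.48599579 -1.2294392 ] [-28.  27.  63.  -0.  90. -90.]
wrist 1 835 [ 0.0273 -0.0006]
wrist 2 848 [ 0.0151 -0.0007]
wrist 3 806 [ 0.0157 -0.0008]
wrist 4 737 [ 0.005 -0.001]
wrist 5 665 [ 0.0142 -0.0011]
wrist 6 603 [ 0.0192 -0.0011]
scene 1 93 [ 0.0101 -0.0025]
scene 2 94 [ 0.0275 -0.0022]
scene 3 100 [-0.0046 -0.0025]
scene 4 108 [ 0.0191 -0.0025]
scene 5 126 [-0.0105 -0.0025]
scene 6 140 [ 0.0161 -0.0021]
```

View pics/w4.png

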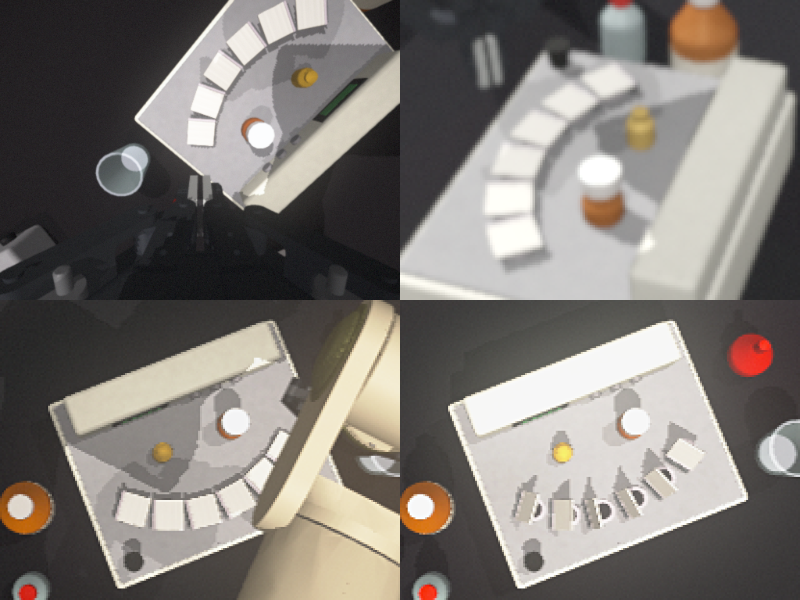

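All six covers are shut flat, the loose things stand where they were, and the gripper is clear at z = 0.25 m.

```bash
python3 -c "
from rig import env;print(env.close_job())"
```

```text
the job is handed in; nothing more can be done
None
```

All six covers were folded flat in one stroke (residual tilt about 0.03 rad or less, at most about 5 N read between moves), the loose items I could see afterwards had not moved (the arm hid the bulb), and I handed the job in at about 16 s with the gripper clear.

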